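Pack the wheel-hub kit into the parts caddy

ROBOT

A 6-joint arm with a two-finger parallel gripper is mounted at the origin on the work surface. World frame = base frame: x ahead of the robot, y to its left, z up, the work surface at z = 0. Lengths are in m, angles in rad, forces in N, time in s.
With the tool pointing down it reaches from about 0.325 to 0.9 m from the base axis. Payload 6.1 kg.
Tool frame: the origin (TCP) lies midway between the tips of the shut fingers; the grasp point (between the pads) lies 19 mm behind it; z points along the fingers, y is the line along which they close (so a half turn about z gives the same grasp; the last joint's range is limited). The gripper opens to 85 mm and grips with 20 to 120 N. Pads are 22 mm wide; open, the fingers measure 114 mm over their backs; the gripper's body (76 mm by 85 mm) begins 54 mm behind the grasp point. The pads swing forward as they close: fully open they stand 13 mm farther back than shut.
Start: joints at [0.994, 0.22, 1.526, -0, 1.395, -0.126], TCP at [0.272, 0.563, 0.231] pointing down, gripper open.
Joint ranges: [-2.98, 2.98], [-0.91, 2.08], [0.09, 2.57], [-1.24, 4.39], [0.2, 2.65], [-2.68, 2.68]. Speed limits (rad/s): [2.57, 2.57, 3.01, 3.14, 3.14, 3.14].

INTERFACE

Orientations are given as [roll, pitch, yaw] about the fixed x, y, z axes, in that order (R = Rz(yaw) Ry(pitch) Rx(roll)).
In Python, from plant import movep, move_l, set_joints, gripper_to, hold, inverse_kinematics, observe, get_image, get_calibration, Unreachable, job_done gives the robot as it stands. Calls block until the motion is done:
- movep(position, orientation): joint-space move of the TCP to a pose.
- move_l(position, feed=0.15, rotation=None, max_force=None): straight line of the TCP; rotation=None keeps the orientation; feed is the mean speed in m/s. With max_force (N) it stops when the force on the tool has changed by that much, and returns True; else False.
- set_joints(angles): joint-space move.
- gripper_to(opening, f_grip=None): finger opening in m; f_grip is the grip in N (None keeps the last); returns when the fingers have stopped.
- hold(seconds).
- inverse_kinematics(position, orientation): joint angles nearest the present ones, or None.
- observe(): the state.
- get_image(name): name is "side" or "top"; returns (picture, depth): 384x512x3 uint8, red, green, blue; 384x512 float32, m along the optical axis (not along the pixel's ray), 0 where there is no reading.
- get_calibration(name): a dict with "intrinsics" (3x3 intrinsics, pixels), "world_from_camera" (4x4, takes a point from camera to world coordinates). Camera axes: x right, y down, z forward; pixel columns grow to the right and rows downward; lengths in m; the calibration is good to about 2 mm. A picture is of the moment at which its call begins. get_calibration takes no time and is no camera call.
A pose or a line that the arm cannot do raises Unreachable and nothing moves.
- job_done(): hands the job in; it is judged then, once.
The state is a dict: "time_s": time; "q": joint angles; "joint_velocities": joint speeds; "joint_torque": joint torques, N m; "eef_pos": TCP position; "tcp_rot": TCP orientation; "ft_force": force on the tool from outside, world axes, zero at the start; "torque": the same for the moment, N m; "opening": finger opening in m; "grasp_force": force on a finger pad.
Only numpy, scipy, OpenCV 4.12 (cv2) and the standard library are available. Lean on these libraries where they do the work, as an engineer would, in place of code of your own. Each camera call takes 0.05 s, during which the arm holds its last target. There are 200 camera calls.

TASK

Pack the wheel-hub kit into the blue parts caddy: lay the two long axles on the ribbed rest, one settled in each of its two V-grooves, roughly centred end to end; lay the large bearing flat in the round dish and stand the freehub body upright, as it stands now, in the square pan. Leave the short axle and the small bearing where they lie: they belong to another wheel.

Things in the scene. Friction and masses are not known exactly. Their poses are not given: they have to be found in the camera images.
- axle_a: Long axle: plain round steel rod, 16 mm diameter, 130 mm long, 90 g or so, dark thread at one end, lying on the bench. Origin: the middle of the rod, on its axis (8 mm above the bench at the start); x runs along the rod, y and z turn as it rolls. The two long axles are alike; either may take either groove.
- axle_b: Long axle: plain round steel rod, 16 mm diameter, 130 mm long, 90 g or so, dark thread at one end, lying on the bench. Origin: the middle of the rod, on its axis (8 mm above the bench at the start); x runs along the rod, y and z turn as it rolls. Like axle_a.
- large_bearing: Large bearing: steel ring with a dark rubber seal, 44 mm outside diameter, 21 mm bore, 20 mm high, about 120 g, lying flat on the bench. Origin: centre of the underside; z up.
- freehub: Freehub, an upright steel cylinder with dark spline stripes, 34 mm diameter, on a dark foot flange 40 mm in diameter and 6 mm high; 44 mm high in all, about 140 g. Origin: centre of the underside; z up.
- short_axle: Look-alike, stays where it is: the same kind of rod, 16 mm diameter, but only 80 mm long. Origin: the middle of the rod on its axis; x along the rod.
- small_bearing: Look-alike, stays where it is: the same kind of ring, but only 28 mm outside diameter and 16 mm high. Origin: centre of the underside; z up.
- ribbed_rest: Rest for the axles. Fixed. Origin: centre of its base plate's underside, z up. Two ribs along y at x = -40 and 40 mm, 10 mm thick, tops at z = 40 mm. Each has 90-degree V-notches 28 mm wide, 14 mm deep at y = -28 and +28 mm, making two grooves along x. A rod settled in one has its axis at z = 37 mm. Open between the ribs down to z = 6 mm. A wide-open gripper would push a rod in the other groove.
- round_dish: Dish for the large bearing. Fixed. Origin: centre of its base plate's underside, z up. Low round wall at the centre, inside diameter 66 mm, 4 mm thick, 8 mm high (its top at z = 14 mm); dish floor at z = 6 mm. Fingers outside the bearing do not fit inside the wall: keep the fingertips above it, or drop the bearing the last few mm.
- square_pan: Pan for the freehub body. Fixed. Origin: centre of its base plate's underside, z up. Low square wall at the centre, inside 64 x 64 mm, 4 mm thick, 14 mm high (its top at z = 20 mm), sides along x and y; pan floor at z = 6 mm. Keep fingertips above the wall.
- caddy: Blue open caddy, 176 x 336 mm, walls 5 mm thick and 20 mm high. Fixed. Origin: centre of its underside, on the bench; y along its long side. The ribbed rest, round dish and square pan lie in it in a row along y, 108 mm apart, in any order, turned as the caddy is; each is white on a grey base plate 156 (x) x 104 (y) x 6 mm whose underside is 5 mm above the bench.
Things that resemble listed ones, but are neither listed nor needed, are in the scene too. Leave any pink or red look-alike of the freehub alone.

How it is judged:
At the end, for the whole second after the job is handed in: One long axle in each V-groove (7 mm sideways, 5 mm in height, 20 mm endwise, 0.15 rad); large bearing flat in the round dish (14 mm); freehub body upright in the square pan (20 mm); short axle and small bearing within 20 mm of where they were; all released and at rest (z of axle_a in the frame of ribbed_rest between 0.0325 and 0.0415 m and x of axle_a in the frame of ribbed_rest between -0.02 and 0.02 m and angle between the x axis of each of axle_a, axle_b and the x axis of ribbed_rest, either way round below 0.15 rad and linear speed of each of axle_a, axle_b, large_bearing, freehub, short_axle, small_bearing below 0.02 m/s and angular speed of each of axle_a, axle_b, large_bearing, freehub, short_axle, small_bearing below 0.3 rad/s and z of axle_b in the frame of ribbed_rest between 0.0325 and 0.0415 m and x of axle_b in the frame of ribbed_rest between -0.02 and 0.02 m and ((y of axle_a in the frame of ribbed_rest between 0.021 and 0.035 m and y of axle_b in the frame of ribbed_rest between -0.035 and -0.021 m) or (y of axle_a in the frame of ribbed_rest between -0.035 and -0.021 m and y of axle_b in the frame of ribbed_rest between 0.021 and 0.035 m)) and horizontal distance between large_bearing and round_dish below 0.014 m and z of large_bearing in the frame of round_dish between 0.003 and 0.01 m and angle between each of large_bearing, freehub's own z axis and vertical below 0.12 rad and horizontal distance between freehub and square_pan below 0.02 m and z of freehub in the frame of square_pan between 0.003 and 0.01 m and distance of each of short_axle, small_bearing from where it was at the start of the episode below 0.02 m); the robot touches nothing.
It also fails if it takes over 120 s, if anything falls off the work surface, if the arm or the gripper's body presses on something with over 40 N, if the wrist force passes 120 N, or if a joint passes its speed limit or range.

## Working session

There is one attempt and no reset: what is moved stays moved. The work goes in short steps, each a Python script; the robot and the scene stay as the last script left them, time stands still between calls to the robot, and variables do not carry over. Pictures are saved under pics/ and viewed, at most 14 in all, crops included, and the job is handed in when it is done.

```bash
mkdir -p pics; ls; python3 - <<'E'
from plant import *
import cv2,numpy as np
for n in("top","side"):
    im,d=get_image(n); cv2.imwrite(f"pics/{n}0.png",im[:,:,::-1]); np.savez(f"{n}0.npz",im=im,d=d)
    c=get_calibration(n); print(np.round(c["intrinsics"],1).tolist(),np.round(c["world_from_camera"],3).tolist())
print(observe()["time_s"])
E
```

```text
pics
[[424.7, 0.0, 254.6], [0.0, 424.7, 188.9], [0.0, 0.0, 1.0]] [[-0.028, -0.996, 0.08, 0.511], [-0.999, 0.026, -0.018, -0.014], [0.016, -0.08, -0.997, 1.082], [0.0, 0.0, 0.0, 1.0]]
[[404.0, 0.0, 257.6], [0.0, 404.0, 188.6], [0.0, 0.0, 1.0]] [[0.959, -0.173, 0.224, 0.333], [-0.282, -0.587, 0.759, -0.891], [0.0, -0.791, -0.612, 0.754], [0.0, 0.0, 0.0, 1.0]]
0.1
```

View pics/top0.png

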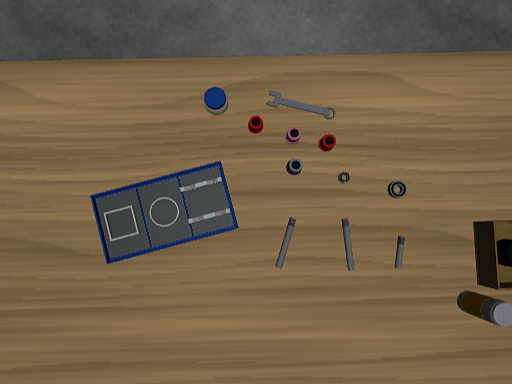

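View pics/side0.png

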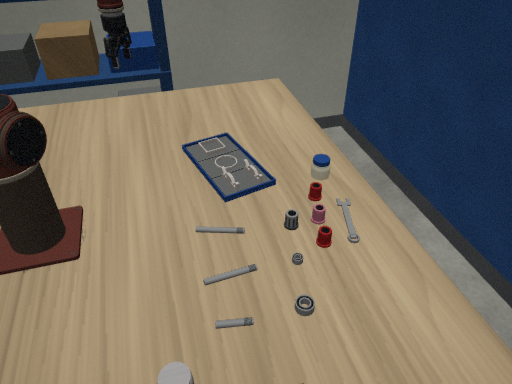

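The top view shows the caddy with pan (122,223), dish (164,212) and rest (205,200).

- **Long axles:** candidates are the rods at (285,243), (348,244) and (400,252). The first two are long and the third is the short one.
- **Bearings:** the rings are at (397,189), large, and (344,177), small.
- **Freehub:** candidates are (294,166) in steel grey, and red or pink ones at (256,124), (293,135) and (327,142). The grey one fits the description.

Next I'll measure these and confirm them in one enlarged crop.

```bash
cat > h.py <<'E'
import numpy as np,cv2
from plant import *
def ray(n,px,z):
    "pixel(s) -> world points on plane z"
    c=get_calibration(n); K=np.array(c["intrinsics"]);T=np.array(c["world_from_camera"])
    p=np.atleast_2d(np.array(px,float)); d=(T[:3,:3]@np.linalg.inv(K)@np.c_[p,np.ones(len(p))].T).T
    return T[:3,3]+d*((z-T[2,3])/d[:,2])[:,None]
def cloud(n,d):
    c=get_calibration(n); K=np.array(c["intrinsics"]);T=np.array(c["world_from_camera"])
    v,u=np.indices(d.shape); P=np.stack([(u-K[0,2])/K[0,0]*d,(v-K[1,2])/K[1,1]*d,d],-1)
    return P@T[:3,:3].T+T[:3,3]
E
python3 - <<'E'
from h import *
t=np.load("top0.npz");im,d=t["im"],t["d"]
cv2.imwrite("pics/crop1.png",cv2.resize(im[110:285,225:425,::-1],(800,600) if 0 else (686,600),interpolation=cv2.INTER_CUBIC))
X=cloud("top",d); print("bench z",np.median(X[200:280,430:460,2]))
hsv=cv2.cvtColor(im,cv2.COLOR_RGB2HSV)
# parts: unsaturated vs. wood
m=((hsv[:,:,1]<70)).astype(np.uint8); m[:150]=0;m[285:]=0;m[:,:245]=0;m[:,430:]=0
n,l,s,c=cv2.connectedComponentsWithStats(m)
for i in range(1,n):
    if s[i,4]<30: continue
    v,u=np.where(l==i); (a,b),(w,h),g=cv2.minAreaRect(np.c_[u,v].astype(np.float32))
    print(np.round([a,b,w,h,g,s[i,4]],1),"z95",np.round(np.percentile(X[v,u,2],[50,95]),3))
bm=((hsv[:,:,0]>105)&(hsv[:,:,0]<130)&(hsv[:,:,1]>150)&(hsv[:,:,2]>60)).astype(np.uint8); bm[:150]=0
v,u=np.where(bm); r=cv2.minAreaRect(np.c_[u,v].astype(np.float32)); print(r)
P=ray("top",cv2.boxPoints(r),0.02); print(np.round(P,3).tolist(), np.linalg.norm(np.diff(P[:,:2],axis=0),axis=1), P.mean(0))
wm=((hsv[:,:,2]>150)&(hsv[:,:,1]<50)).astype(np.uint8); wm[:160]=0; wm[:,:90]=0;wm[:,240:]=0;wm[265:]=0
n,l,s,c=cv2.connectedComponentsWithStats(wm)
for i in range(1,n):
    if s[i,4]<20: continue
    v,u=np.where(l==i); R=cv2.minAreaRect(np.c_[u,v].astype(np.float32)); print("white",np.round(R[0],1),np.round(R[1],1),R[2],s[i,4],"z",np.round(np.percentile(X[v,u,2],[50,95]),3))
E
```

```text
bench z -0.0009307557823354795
[295.  166.   15.2  14.3  63.4 170. ] z95 [0.043 0.046]
[344.1 176.6  10.5  10.5  56.3  63. ] z95 [0.014 0.018]
[397.  188.5  17.   18.   90.  219. ] z95 [0.018 0.022]
[285.3 242.3   6.   52.2  16.5 315. ] z95 [0.013 0.018]
[347.5 244.1  52.5   5.9  82.6 313. ] z95 [0.013 0.017]
[399.3 251.5   6.5  31.6   6.6 204. ] z95 [0.013 0.017]
((163.27389526367188, 212.0269775390625), (70.01982116699219, 135.7882080078125), 75.0685806274414)
[[0.59, 0.38, 0.02], [0.669, 0.052, 0.02], [0.498, 0.011, 0.02], [0.422, 0.336, 0.02]] [0.33772227 0.17587755 0.33369994] [0.54478342 0.1948479  0.02      ]
white [200.4 183.8] [ 2.7 10.4] 73.3007583618164 29 z [0.044 0.046]
white [134.2 219.4] [27.5  1.8] 78.69007110595703 28 z [0.023 0.027]
white [107.1 226.1] [26.5  1.4] 77.73522186279297 27 z [0.024 0.026]
white [208.8 215.4] [ 2.5 10.8] 71.56504821777344 30 z [0.044 0.046]
```

View pics/crop1.png

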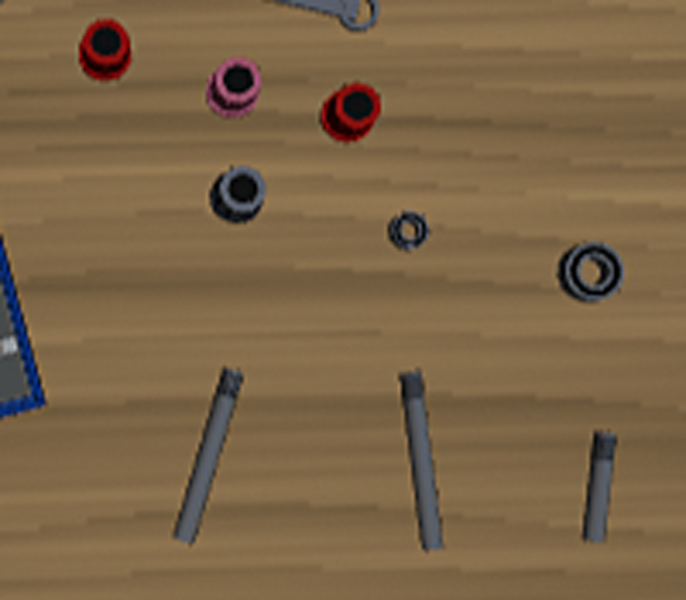

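The crop confirms all of it: the two longer rods are at crop (208,455) and (421,460) and the short one at (600,487). The large ring is at (590,271) and the small one at (408,230). The grey freehub is at (238,193), with the red and pink look-alikes above it.

Next, the world positions, the caddy frame and an IK check.

```bash
python3 - <<'E'
from h import *
import json
t=np.load("top0.npz");im,d=t["im"],t["d"];X=cloud("top",d)
def blob(u,v,r,zl,zh):
    S=X[v-r:v+r,u-r:u+r].reshape(-1,3); S=S[(S[:,2]>zl)&(S[:,2]<zh)]
    R=cv2.minAreaRect((S[:,:2]*1000).astype(np.float32)); return S,R
o={}
for n,a in dict(freehub=(295,166,14,.034,.055),bearing=(397,188,14,.012,.03),small=(344,177,10,.01,.03)).items():
    S,R=blob(*a); o[n]=[R[0][0]/1e3,R[0][1]/1e3]; print(n,len(S),R[0],R[1])
for n,p in dict(axle_1=([285.3,242.3],52.2,16.5),axle_2=([347.5,244.1],52.5,-7.4),short=([399.3,251.5],31.6,6.6)).items():
    c,L,g=p; g=np.radians(g); e=np.array([-np.sin(g),np.cos(g)])*L/2   # image rect, long side near vertical
    P=ray("top",[c+e,c-e],.010); D=P[1]-P[0]; o[n]=[*P.mean(0)[:2],np.arctan2(D[1],D[0])]; print(n,np.round(o[n],3),"len",np.linalg.norm(D))
# caddy axis and stations
hs=cv2.cvtColor(im,cv2.COLOR_RGB2HSV)
B=((X[:,:,2]>.016)&(X[:,:,2]<.035)&(hs[:,:,0]>105)&(hs[:,:,0]<130)&(hs[:,:,1]>150)); B[:150]=0;B[290:]=0;B[:,:80]=0;B[:,250:]=0
R=cv2.minAreaRect((X[B][:,:2]*1000).astype(np.float32)); print("caddy",R)
b=cv2.boxPoints(R); E=[b[1]-b[0],b[2]-b[1]]; y=max(E,key=np.linalg.norm); y=y*np.sign(y[1])/np.linalg.norm(y); yaw=np.arctan2(-y[0],y[1]); C=np.array(R[0])/1e3
o["yaw"]=float(yaw)
for n,k in(("pan",1),("dish",0),("rest",-1)): o[n]=(C+k*.108*y).tolist()
x=np.array([y[1],-y[0]])
Q=(X[:,:,:2]-np.array(o["rest"])); m=(X[:,:,2]>.036)&(np.abs(Q).max(-1)<.09)
q=np.c_[Q[m]@x,Q[m]@y]; print("rib x",[q[s*q[:,0]>0,0].mean() for s in(1,-1)],"y range",np.percentile(q[:,1],[1,99]))
for n in("dish","pan"):
    Q=X[:,:,:2]-np.array(o[n]); m=(hs[:,:,2]>130)&(hs[:,:,1]<60)&(X[:,:,2]>.014)&(np.abs(Q).max(-1)<.048)
    rr=cv2.minAreaRect((np.c_[Q[m]@x,Q[m]@y]*1000).astype(np.float32)); print(n,rr)
print(yaw,o,observe()["tcp_rot"])
json.dump({k:np.array(v).tolist() for k,v in o.items()},open("o.json","w"))
E
```

```text
freehub 151 (652.77490234375, -134.73358154296875) (32.44536209106445, 32.581939697265625)
bearing 197 (588.3997802734375, -395.1246032714844) (44.28933334350586, 40.91905975341797)
small 71 (622.33203125, -261.60137939453125) (25.499059677124023, 25.830598831176758)
axle_1 [ 0.46  -0.107 -0.323] len 0.13042973534026567
axle_2 [ 0.451 -0.263  0.085] len 0.13087328330664352
short [ 0.429 -0.393 -0.172] len 0.07913198550010561
caddy ((545.770751953125, 194.65420532226562), (174.00291442871094, 334.8072204589844), 13.61709213256836)
rib x [np.float64(0.04065752113656181), np.float64(-0.039090481395522174)] y range [-0.05121956  0.05150648]
dish ((0.8677597045898438, -0.626708984375), (70.03485107421875, 69.90184783935547), 74.78787231445312)
pan ((0.5913352966308594, 1.0382118225097656), (71.36589813232422, 71.73843383789062), 0.19994737207889557)
0.23766308 {'freehub': [0.65277490234375, -0.13473358154296874], 'bearing': [0.5883997802734375, -0.39512460327148435], 'small': [0.62233203125, -0.26160137939453126], 'axle_1': [np.float64(0.46039167365599243), np.float64(-0.10692617346633215), np.float64(-0.32335553684087187)], 'axle_2': [np.float64(0.45144075135477235), np.float64(-0.2632333605758541), np.float64(0.08538125247578525)], 'short': [np.float64(0.42904007172590547), np.float64(-0.3932089892818883), np.float64(-0.17161603255999794)], 'yaw': 0.23766307532787323, 'pan': [0.5203440922200679, 0.29961841690540314], 'dish': [0.545770751953125, 0.19465420532226563], 'rest': [0.571197411686182, 0.08968999373912812]} [-3.13976411e+00 -2.45378548e-04  2.69080656e+00]
```

Everything agrees with the given sizes: rods 130/131/79 mm, ribs at ±40 mm, dish and pan outside dimensions 70–74 mm. I'll start with the first axle.

```bash
cat >> h.py <<'E'
import json
o=json.load(open("o.json")); Z=.14
def down(p,z,yaw,go=True):
    "movep above with the yaw equivalent that needs least wrist turning"
    q=np.array(observe()["q"]); best=None
    for k in(-1,0,1):
        j=inverse_kinematics([*p,z],[np.pi,0,yaw+k*np.pi])
        if j is not None and (best is None or np.abs(np.array(j)-q).max()<best[0]): best=(np.abs(np.array(j)-q).max(),k)
    movep([*p,z],[np.pi,0,yaw+best[1]*np.pi])
def pick(p,yaw,z,opening,force):
    gripper_to(opening); down(p,Z,yaw)
    s=move_l([*p,z],feed=.12,max_force=15)
    gripper_to(0,f_grip=force); hold(.2); a=observe(); print("hit",s,"grip",a["opening"],a["grasp_force"])
    move_l([*p,Z],feed=.15); a=observe(); print("lifted",a["opening"],a["grasp_force"],a["time_s"])
def place(p,yaw,z,opening):
    down(p,Z,yaw)
    s=move_l([*p,z+.02],feed=.15) or move_l([*p,z],feed=.04,max_force=10)
    print("stop",s,observe()["eef_pos"]); gripper_to(opening); hold(.2)
    move_l([*p,Z],feed=.15); print(observe()["time_s"])
def groove(s):
    y=o["yaw"]; return np.array(o["rest"])+s*.028*np.array([-np.sin(y),np.cos(y)])
def snap(n,name,box=None,w=700):
    im,d=get_image(n); im=im[:,:,::-1]
    if box: a,b,c,e=box; im=im[b:e,a:c]; im=cv2.resize(im,None,fx=w/im.shape[1],fy=w/im.shape[1],interpolation=cv2.INTER_CUBIC)
    cv2.imwrite(f"pics/{name}.png",im)
E
python3 - <<'E'
from h import *
a=o["axle_1"]
pick(a[:2],a[2],.003,.05,50)
place(groove(1),o["yaw"],.037,.032)
snap("top","a1",(80,140,330,300))
E
```

```text
hit False grip 0.014068248626123325 48.867260813713074
lifted 0.013585341991318983 48.75780701637268 6.0
stop True [0.56447175 0.1178235  0.03799449]
9.5167
```

View pics/a1.png

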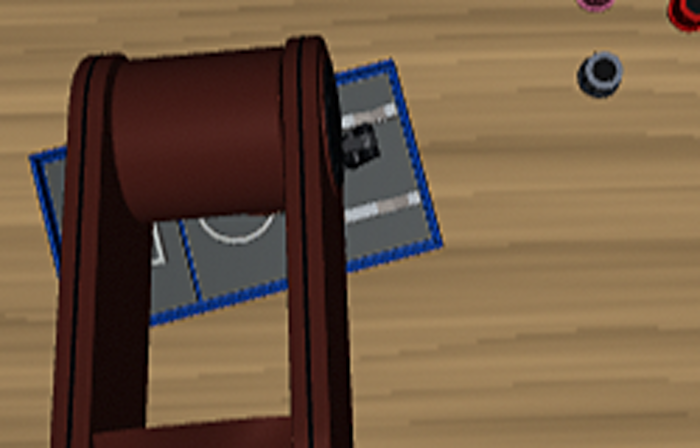

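The arm hides the placed rod in this view, so I'll look again from the next approach pose.

```bash
python3 - <<'E'
from h import *
a=o["axle_2"]
gripper_to(.05); down(a[:2],Z,a[2])
snap("top","a2",(80,140,330,300))
E
```

```text
(no output)
```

View pics/a2.png

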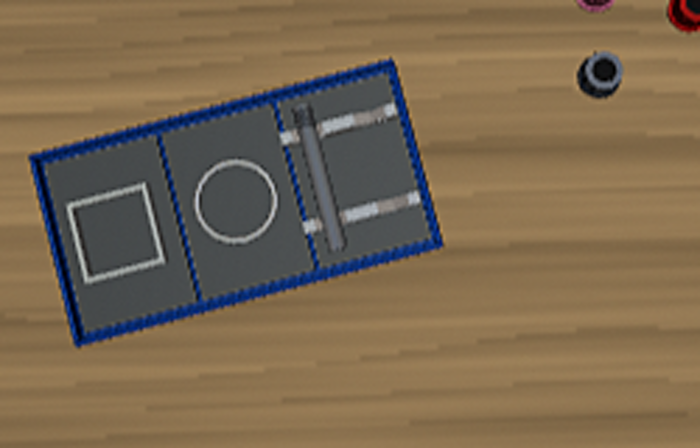

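The rod lies across both ribs in the left groove, from crop (302,110) to (337,245), and is centred. I'll do the second axle and then the bearing.

```bash
python3 - <<'E'
from h import *
a=o["axle_2"]
pick(a[:2],a[2],.003,.05,50)
place(groove(-1),o["yaw"],.037,.032)
pick(o["bearing"],0,.005,.065,50)
snap("top","b1"); 
E
```

```text
hit False grip 0.013803156217877286 48.98610591888428
lifted 0.013594167158051352 48.76690149307251 14.8417
stop True [0.57765454 0.06332352 0.03809283]
18.6917
hit False grip 0.041764062498409985 50.35486679524183
lifted 0.041631531014216336 50.750690661370754 23.65
```

View pics/b1.png

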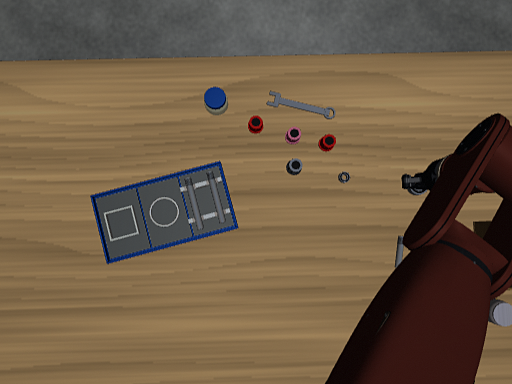

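Both axles lie in their grooves, at pixels (194,205) and (217,196), and the bearing is held. Next, the dish, then the freehub.

```bash
python3 - <<'E'
from h import *
place(o["dish"],o["yaw"],.0195,.056)
pick(o["freehub"],0,.020,.055,50)
place(o["pan"],o["yaw"],.0315,.055)
set_joints([.994,.22,1.526,0,1.395,-.126]); gripper_to(.06); hold(.3)
snap("top","end",(80,140,430,300),800); snap("side","ends",(170,110,350,350),440)
t,d=get_image("top"); X=cloud("top",d); y=o["yaw"]; R=np.array([[np.cos(y),-np.sin(y)],[np.sin(y),np.cos(y)]])
for n,zl in(("dish",.027),("pan",.045),("rest",.0475)):
    Q=(X[:,:,:2]-np.array(o[n]))@R; m=(np.abs(Q[:,:,1])<.05)&(np.abs(Q[:,:,0])<.08)&(X[:,:,2]>zl)
    for s in ((1,-1) if n=="rest" else (0,)):
        k=m&(Q[:,:,1]*s>=0); r=cv2.minAreaRect((Q[k]*1000).astype(np.float32)); print(n,np.round(r[0],1),np.round(r[1],1),"z",np.round(np.percentile(X[k][:,2],[50,95]),4))
print(observe()["time_s"])
E
```

```text
stop False [0.54564416 0.19463738 0.01929422]
28.7333
hit False grip 0.03200134760014405 50.07835507392883
lifted 0.03257589689662668 49.723169803619385 32.8833
stop True [0.52013588 0.29961016 0.03243916]
37.2083
dish [-1.1 -1.5] [41.4 42.8] z [0.0294 0.0326]
pan [-1.  -1.3] [32.7 33.7] z [0.054  0.0567]
rest [-1.1 22.7] [ 32.3 126.7] z [0.0491 0.052 ]
rest [  1.1 -24.1] [129.   29.8] z [0.0493 0.0514]
39.275
```

View pics/end.png

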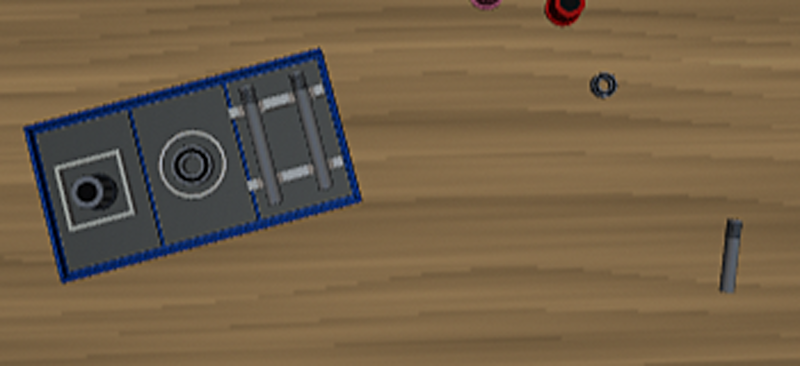

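View pics/ends.png

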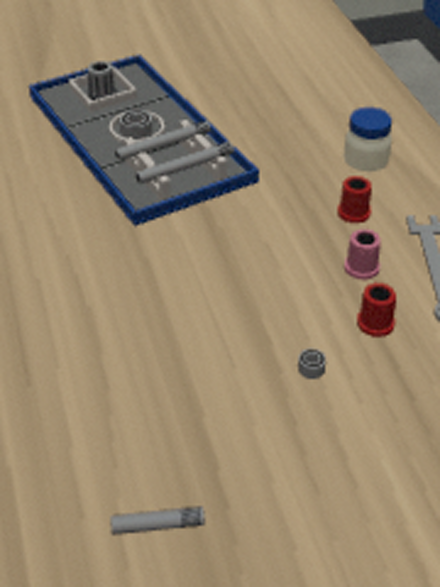

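The final views show the freehub upright in the pan at (93,190) and the bearing flat in the dish at (193,165). Both rods lie across the ribs at (260,147) and (311,132), with tops at 50 mm as expected. The short axle (731,256) and small bearing (603,85) haven't been touched. Handing in.

```bash
python3 -c "
from plant import *
print(job_done())"
```

```text
the job is handed in; nothing more can be done
None
```

I packed the kit and handed the job in after about 39 s on the robot's clock: both long axles are in the grooves, the large bearing is flat in the dish, the freehub stands upright in the pan, and the short axle and small bearing were left alone; the hand-in returned no verdict.

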